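# Slide a vial carrier off the warm spot, then lift it and hold it level

## Robot

A 6-joint arm with a two-finger parallel gripper is mounted at the origin on a cart in front of the work surface, level with it; the furniture and walls round the work are solid. World frame = base frame: x ahead of the robot, y to its left, z up, the work surface at z = 0. Lengths are in mm, angles in rad, forces in N, time in s.
With the tool pointing down it reaches from about 275 to 750 mm from the base axis. Payload 10.2 kg.
Tool frame: the origin (TCP) lies at the very end of the fingers, on their centre line; the grasp point (between the pads) lies 19 mm behind it; z points along the fingers, y is the line along which they close (so a half turn about z gives the same grasp; the last joint's range is limited). The gripper opens to 85 mm and grips with 20 to 120 N. Pads are 22 mm wide; open, the fingers measure 114 mm over their backs; the gripper's body (76 mm by 85 mm) begins 54 mm behind the grasp point. The pads swing forward as they close: fully open they stand 13 mm farther back than shut.
Start: joints at [-1.39, 0.313, 1.498, -0, 1.331, -0.223], TCP at [206.269, -482.788, 231.294] pointing down, gripper open.
Joint ranges: [-2.94, 2.94], [-0.97, 2.17], [0.19, 2.56], [-1.23, 4.37], [0.02, 3.11], [-2.88, 2.88]. Speed limits (rad/s): [2.39, 2.39, 3.01, 3.14, 3.14, 3.14].

## Interface

Orientations are given as a unit quaternion [w, x, y, z].
In Python, from rig import ctrl, vision gives the robot as it stands. The module is installed in compiled form; this text tells all that it offers.
- The arm moves only by the tool play_rows, never from a script. Its arguments are lists of equal length, an entry for each row: "translation": the shift along the tool's x, y, z in m, a list of three; "rotation": the turn, a rotation vector about the tool's x, y, z in rad, a list of three; "gripper": the gripper's target within -1 to 1 (shut at 1, half-way at 0, fully open at -1). A call has 1 to 10 rows; each row is the pose to reach, as a shift and turn from the pose commanded when the call began, along the tool's axes at that moment; what a row does not reach only later rows make up. A row lasts 1/8 s, in which the tool goes at most 62.5 mm and 10.7 degrees, less where a joint would pass 70% of its speed; a pose out of reach is approached as far as the arm can. A call with a gripper value outside its range is refused whole. The fingers move at their own pace and stop on an object; "force" is the grip in N (left out, the last holds). Time passes only in rows, so rows that repeat a pose let the fingers close. It gives the time, the measured TCP pose, the force, the opening and the grip force at its end, in the units of the state.
- ctrl.sense(): the state, without advancing time (a new reading comes with each control period).
- vision.capture(name): name is "side" or "top" or "wrist"; returns a dict with "pixels" (480x640x3 uint8, red, green, blue), "vfov" (degrees; the focal length in pixels is half the picture's height over the tangent of half this angle, whatever the lens; pixels are square), "cx", "cy" (the principal point, pixels), "rvec" (rotation vector, rad) and "tvec" (3), from world to camera coordinates, as OpenCV has them; the wrist camera has in their place "mount" (4x4, takes a point from camera to tool coordinates, whose origin is the TCP and whose axes are the flange's). Camera axes: x right, y down, z forward; pixel columns grow to the right and rows downward; lengths in mm; the calibration is good to about 2 mm. A picture is of the moment at which its call begins: read the wrist's pose just before it. There is no depth.
- ctrl.finish_job(): hands the job in; it is judged then, once.
The state is a dict: "time_s": time; "joints": joint angles; "dq": joint speeds; "tau": joint torques, N m; "eef_pos": TCP position; "ee_rot": TCP orientation; "force": force on the tool from outside, world axes, zero at the start; "wrist_torque": the same for the moment, N m; "grip_width": opening from 0.0 (shut) to 1.0 (fully open); "grip_force": force on a finger pad.
Only numpy, scipy, OpenCV 4.12 (cv2) and the standard library are available. Lean on these libraries where they do the work, as an engineer would, in place of code of your own. Each camera call takes 0.05 s, during which the arm holds its last target. There are 200 camera calls.

## Task

The grey vial carrier stands on the red (warm) ring of the hotplate. Take it by its black grip and slide it along the plate, without lifting it, until it stands centred on the blue (resting) ring; let it stand there about a second, then lift it straight up over the blue ring to about 12 cm above the plate and hold it there, level and still, both vials in their bores, for a colleague to look at. Keep it upright all the way and leave the other things on the worktop alone; finish while still holding the carrier in the air, do not put it down or let go.

Things in the scene. Friction and masses are not known exactly. Their poses are not given: they have to be found in the camera images.
- carrier_grip (a point): centre of the carrier's black grip: an upright block 16 mm thick (x; pinch across this), 38 mm long (y), 36 mm high, on a thin steel stem, z up. The loose carrier (about 0.4 kg in all) has its flat underside 80 mm below this point; grey base 66 (x) by 104 (y) by 34 mm high, bores at y = -32 and +32 mm. Vial tops are 25 mm below this point, clear of the grip. It slides with a few newtons
- vial_1_centre (a point): centre of the black-capped screw vial, 22 mm across and 47 mm high, half-way up; it stands loose and upright in one bore of the carrier, its top 25 mm below the centre of the black grip
- vial_3_centre (a point): centre of the blue-capped screw vial, 22 mm across and 47 mm high, half-way up; it stands loose and upright in one bore of the carrier, its top 25 mm below the centre of the black grip
- ring_red: flat red ring mark of 136 mm diameter, with a red dot at its centre, flush in the top of the hotplate (nothing protrudes): the warm spot where the carrier starts; the point is the ring's centre, at the height of the plate's top, 32 mm above the worktop. Either ring may be the left or the right one
- ring_blue: flat blue ring mark of 136 mm diameter, with a blue dot at its centre, flush in the top of the hotplate (nothing protrudes): the resting spot, 170 mm from the red one, centre to centre; the point is the ring's centre, at the height of the plate's top, 32 mm above the worktop. Either ring may be the left or the right one
- hotplate: white two-position hotplate, fixed to the worktop, 170 mm deep (x), 340 mm long (y), its flat smooth top 32 mm above the worktop; origin at the centre of its underside, x to the back (its knobs face -x), z up; the ring centres lie at y = -85 and +85 mm
- gas_cylinder: tall grey gas cylinder, fixed obstacle behind the hotplate, about 160 mm across and 0.5 m high with its regulator at the top; keep the arm and gripper clear of it by coming in from the robot's side; the point is on the worktop under its axis
- petri_dish: shallow clear round petri dish, 60 mm across, 14 mm high, on the worktop beside the left end of the hotplate; bystander; origin at the centre of its underside
- objective_can: small white screw-top can with a black cap, 34 mm across, 59 mm high, on the worktop behind the right half of the hotplate; bystander; origin at the centre of its underside
- lens_blower: dark rubber bulb with a red nozzle, 49 mm across, 98 mm high, standing behind the hotplate; bystander; origin at the centre of its underside
Mind the look-alikes: they are no part of the job. Leave any orange look-alike of the part that bears carrier_grip alone.

How it is judged:
By the outcome, as a careful person would: the job done as asked, in the order asked, and still so for the second after the job is handed in, while the arm keeps its last pose, push and grip.
It also fails if it takes over 45 s, if anything falls off the work surface, if the arm or the gripper's body presses on something with over 40 N, if the wrist force passes 120 N, or if a joint passes its speed limit or range.

## Working session

There is one attempt and no reset: what is moved stays moved. The work goes in short steps, Python scripts to look and compute and a tool call to move; the robot and the scene stay as the last step left them, time stands still between calls to the robot, and variables do not carry over. Pictures are saved under pics/ and viewed, at most 10 in all, crops included, and the job is handed in when it is done.

Besides the shell and the picture viewer there is one more tool, called after "Emit:" as name(argument=value, ...) on one line, values as JSON. play_rows: Moves the arm, as the interface text tells. Its arguments: {"type":"object","properties":{"translation":{"type":"array"},"rotation":{"type":"array"},"gripper":{"type":"array"},"force":{"type":"number"}},"required":["translation","rotation","gripper"]}

```bash
mkdir -p pics; cat > h.py <<'E'
import numpy as np, cv2
from rig import ctrl, vision
def cap(n):
    c=vision.capture(n); c['K']=np.array([[240/np.tan(np.radians(c['vfov']/2)),0,c['cx']],[0,240/np.tan(np.radians(c['vfov']/2)),c['cy']],[0,0,1]]); return c
def ray(c,u,v):
    R=cv2.Rodrigues(np.array(c['rvec'],float))[0]; t=np.array(c['tvec'],float).ravel()
    return -R.T@t, R.T@np.linalg.inv(c['K'])@np.array([u,v,1.])
def onplane(c,u,v,z):
    o,d=ray(c,u,v); return o+d*(z-o[2])/d[2]
def save(c,n): cv2.imwrite('pics/'+n,c['pixels'][:,:,::-1])
E
python3 - <<'E'
from h import *
s=ctrl.sense();print({k:np.round(s[k],3) for k in s})
for n in('side','top'):
    c=cap(n);save(c,n+'0.png');print(n,c['vfov'],c['cx'],c['cy'],ray(c,c['cx'],c['cy']))
E
```

```text
{'time_s': np.float64(0.0), 'joints': array([-1.39 ,  0.313,  1.498, -0.   ,  1.331, -0.223]), 'dq': array([-0.   , -0.002, -0.001, -0.   ,  0.   , -0.002]), 'tau': array([-3.0000e-03, -4.1227e+01, -2.5974e+01, -0.0000e+00,  4.0000e-03,
        0.0000e+00]), 'eef_pos': array([ 206.22 , -482.521,  230.736]), 'ee_rot': array([-0.001,  0.98 ,  0.201,  0.   ]), 'force': array([ 0.883, -0.566, -0.456]), 'wrist_torque': array([-0.048, -0.012, -0.011]), 'grip_force': np.float64(0.0), 'grip_width': np.float64(0.999)}
side 43.46377168000712 326.36058072187103 241.32975160758795 (array([569.17361111, 820.18156765, 855.73248843]), array([ 0.03063733, -0.7245075 , -0.68858567]))
top 45.81939762947824 316.78218537425 232.52182035759756 (array([ 458.41818235,   18.68294245, 1367.91653479]), array([ 0.10847041, -0.00725501, -0.9940732 ]))
```

View pics/side0.png

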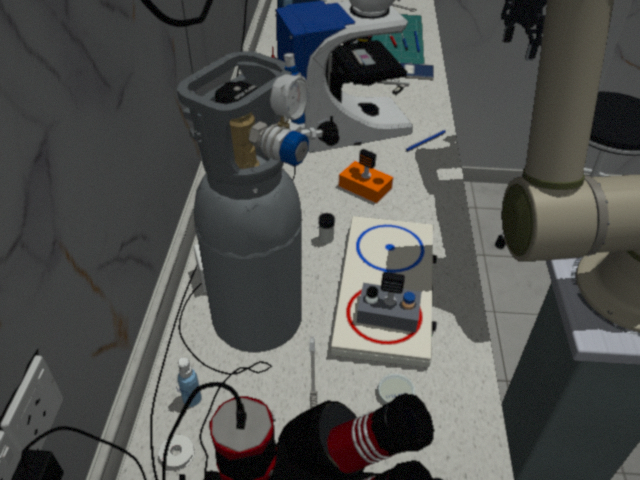

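View pics/top0.png

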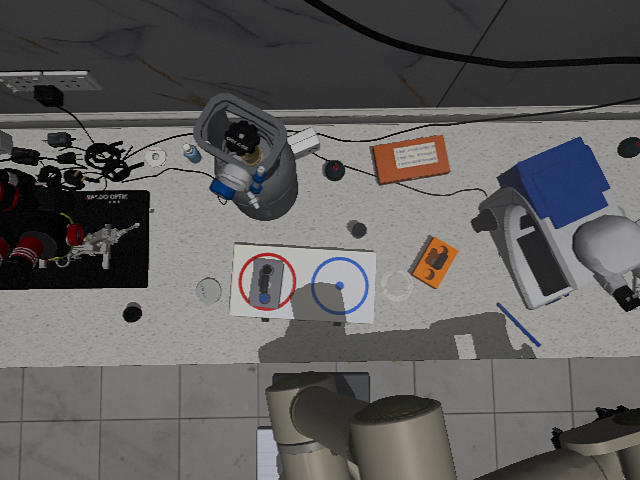

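The top view shows the grey carrier at about (266,282) on the left red ring (267,281), with the blue ring at (340,286). The orange look-alike is at (435,262), off the plate. The grey one matches, being grey, on the red ring and holding two vials. I'll measure it and confirm in an enlarged crop.

```bash
python3 - <<'E'
from h import *
c=cap('top');p=c['pixels'];hsv=cv2.cvtColor(p,cv2.COLOR_RGB2HSV)
H,S,V=[hsv[...,i].astype(int) for i in range(3)]
roi=np.zeros(H.shape,bool);roi[240:328,228:380]=1
def hull(m):
    ys,xs=np.nonzero(m);h=cv2.convexHull(np.c_[xs,ys].astype(np.float32));return cv2.fitEllipse(h)
for n,m in(('red',((H<8)|(H>172))&(S>130)&(V>60)),('blue',(H>100)&(H<125)&(S>130)&(V>50))):
    mm=roi&m
    if n=='blue': mm[:,:305]=0
    e=hull(mm);print(n,e,onplane(c,*e[0],32).round(1))
    pts=[onplane(c,e[0][0]+dx,e[0][1],32) for dx in(-e[1][0]/2,e[1][0]/2)];print(np.linalg.norm(pts[0]-pts[1]))
s=cap('side');ps=s['pixels']
a=cv2.resize(p[245:325,225:305],(480,480),interpolation=cv2.INTER_CUBIC)
b=cv2.resize(ps[262:342,342:395+37],(540,480),interpolation=cv2.INTER_CUBIC)[:, :320+0] if 0 else cv2.resize(ps[265:345,340:390+40-10],(480,480),interpolation=cv2.INTER_CUBIC)
cv2.imwrite('pics/crop1.png',np.hstack([a,b])[:,:,::-1][:, :960] if 0 else cv2.resize(np.hstack([a,b]),(800,400))[:,:,::-1])
E
```

```text
red ((266.8861389160156, 281.2548828125), (56.658119201660156, 57.6628303527832), 17.171627044677734) [491.3 127.8  32. ]
132.7090653835569
blue ((339.52484130859375, 285.3470764160156), (56.23998260498047, 57.53489685058594), 161.62655639648438) [478.8 -42.2  32. ]
131.80890178802107
```

View pics/crop1.png

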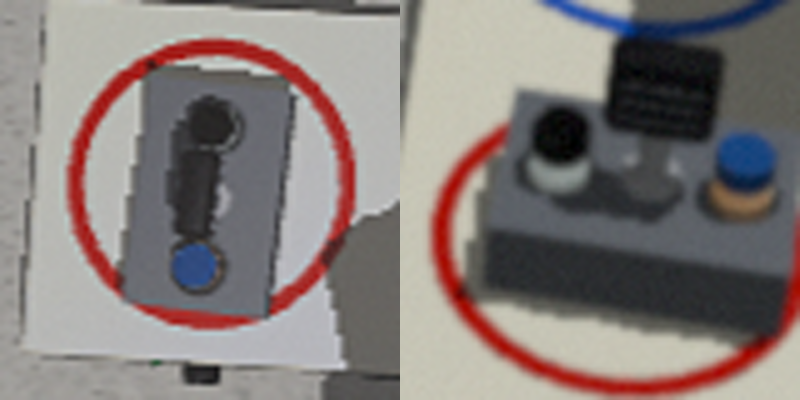

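The crop confirms it: grey base, black-capped vial (source about 267,270), blue-capped vial (264,298), black grip (264,284). Now I'll compute their positions.

```bash
python3 - <<'E'
from h import *
c=cap('top');s=cap('side')
def tri(a,b):
    o1,d1=ray(c,*a);o2,d2=ray(s,*b)
    k=np.linalg.lstsq(np.c_[d1,-d2],o2-o1,rcond=None)[0];p,q=o1+k[0]*d1,o2+k[1]*d2
    return ((p+q)/2).round(1),np.linalg.norm(p-q).round(1)
t=lambda x,y:(225+x/5-.4,245+y/5-.4)
print('grip tri',tri(t(197,193),(340+265/5-.4,265+88/5-.4)))
print('grip plane',onplane(c,*t(197,193),130).round(1), 'at112',onplane(c,*t(197,193),112).round(1))
v1=onplane(c,*t(211,124),87);v3=onplane(c,*t(195,264),87);print('vials',v1.round(1),v3.round(1),((v1+v3)/2).round(1),np.linalg.norm(v1-v3))
co=np.array([onplane(c,*t(*q),66) for q in((145,68),(292,82),(268,318),(122,298))]);print(co.round(1),co.mean(0).round(1))
print('dirs deg',[np.degrees(np.arctan2(*(d[[1,0]]))).round(1) for d in(v1-v3,co[0]-co[3],co[1]-co[2])])
st=ctrl.sense();from scipy.spatial.transform import Rotation as R
w=st['ee_rot'];print(R.from_quat([*w[1:],w[0]]).as_matrix().round(3))
E
```

```text
grip tri (array([485.1, 127.7, 112.3]), np.float64(0.1))
grip plane [484.8 126.1 130. ] at112 [485.1 127.7 112. ]
vials [516.5 123.3  87. ] [454. 131.  87.] [485.3 127.1  87. ] 62.99114397520368
[[543.7 155.1  66. ]
 [536.1  87.8  66. ]
 [429.   99.8  66. ]
 [439.1 166.1  66. ]] [487.  127.2  66. ]
dirs deg [np.float64(-7.0), np.float64(-6.0), np.float64(-6.4)]
[[ 0.92   0.393 -0.   ]
 [ 0.393 -0.92   0.   ]
 [ 0.    -0.    -1.   ]]
```

Emit:
play_rows(translation=[[0.02, -0.018, 0], [0.055, -0.05, 0], [0.093, -0.084, 0], [0.131, -0.119, 0], [0.17, -0.154, 0], [0.21, -0.19, 0], [0.25, -0.227, 0], [0.29, -0.263, 0], [0.33, -0.299, 0], [0.37, -0.336, 0]], rotation=[[0, 0, 0], [0, 0, 0], [0, 0, 0], [0, 0, 0], [0, 0, 0], [0, 0, 0], [0, 0, 0], [0, 0, 0], [0, 0, 0], [0, 0, 0]], gripper=[-1, -1, -1, -1, -1, -1, -1, -1, -1, -1], force=60)

```text
time_s: 1.55
eef_pos: [415.0, -26.7, 231.5]
ee_rot: [0.0, 0.98, 0.2, 0.0]
force: [0.8, -0.1, 0.3]
grip_width: 0.999
grip_force: 0.0
```

Emit:
play_rows(translation=[[0.033, -0.03, 0.005], [0.063, -0.057, 0.01], [0.09, -0.082, 0.015], [0.11, -0.1, 0.02], [0.122, -0.111, 0.025], [0.127, -0.115, 0.03], [0.127, -0.115, 0.03], [0.127, -0.115, 0.03]], rotation=[[0, 0, 0.08], [0, 0, 0.18], [0, 0, 0.28], [0, 0, 0.38], [0, 0, 0.46], [0, 0, 0.517], [0, 0, 0.517], [0, 0, 0.517]], gripper=[-1, -1, -1, -1, -1, -1, -1, -1])

```text
time_s: 2.55
eef_pos: [486.1, 127.0, 201.5]
ee_rot: [0.0, 0.998, -0.056, 0.0]
force: [-0.6, -0.0, 0.4]
grip_width: 1.002
grip_force: 0.0
```

```bash
python3 - <<'E'
from h import *
from scipy.spatial.transform import Rotation as R
st=ctrl.sense();c=cap('wrist');save(c,'w1.png')
w=st['ee_rot'];M=R.from_quat([*w[1:],w[0]]).as_matrix();print(st['time_s'],st['eef_pos'],M.round(3),st['joints'].round(2));print(np.array(c['mount']).round(3))
T=np.eye(4);T[:3,:3]=M;T[:3,3]=st['eef_pos'];T=T@np.array(c['mount'])
E_=np.linalg.inv(T)
for n,P in(('grip',(485.5,127.5,130)),('blue',(478.8,-42.2,32))):
    q=E_[:3,:3]@np.array(P)+E_[:3,3];print(n,(c['K']@q/q[2])[:2])
E
```

```text
2.55 [486.06927129 126.97515929 201.49638266] [[ 0.994 -0.112  0.   ]
 [-0.112 -0.994 -0.   ]
 [ 0.     0.    -1.   ]] [ 0.02  0.29  1.61 -0.    1.24  1.71]
[[ 1.00000e-03 -9.51000e-01 -3.09000e-01  7.94220e+01]
 [ 1.00000e+00  0.00000e+00  1.00000e-03 -2.83000e-01]
 [-1.00000e-03 -3.09000e-01  9.51000e-01 -1.43474e+02]
 [ 0.00000e+00  0.00000e+00  0.00000e+00  1.00000e+00]]
grip [320.91215643 250.13309187]
blue [538.19771233 191.44675907]
```

View pics/w1.png

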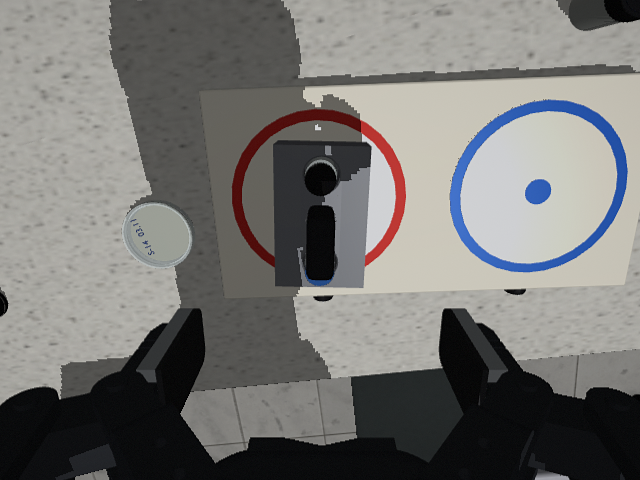

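The wrist view shows the grip top at about (320,252) and the blue dot at (538,191), both matching the predictions of (321,250) and (538,191). I'll descend and grip.

Emit:
play_rows(translation=[[0, 0, 0.012], [0, 0, 0.03], [0, 0, 0.05], [0, 0, 0.07], [0, 0, 0.088], [0, 0, 0.1], [0, 0, 0.106], [0, 0, 0.107], [0, 0, 0.107]], rotation=[[0, 0, 0], [0, 0, 0], [0, 0, 0], [0, 0, 0], [0, 0, 0], [0, 0, 0], [0, 0, 0], [0, 0, 0], [0, 0, 0]], gripper=[-1, -1, -1, -1, -1, -1, -1, -1, -1])

```text
time_s: 3.72
eef_pos: [486.4, 127.2, 94.7]
ee_rot: [-0.0, 0.998, -0.057, 0.0]
force: [-0.1, -0.9, 0.5]
grip_width: 0.999
grip_force: 0.0
```

Emit:
play_rows(translation=[[0, 0, 0], [0, 0, 0], [0, 0, 0], [0, 0, 0], [0, 0, 0], [0, 0, 0], [0, 0, 0], [0, 0, 0], [0, 0, 0], [0, 0, 0]], rotation=[[0, 0, 0], [0, 0, 0], [0, 0, 0], [0, 0, 0], [0, 0, 0], [0, 0, 0], [0, 0, 0], [0, 0, 0], [0, 0, 0], [0, 0, 0]], gripper=[-0.6, -0.3, 0, 0.2, 0.4, 0.6, 0.8, 1, 1, 1], force=50)

```text
time_s: 4.97
eef_pos: [486.1, 127.3, 94.3]
ee_rot: [-0.0, 0.998, -0.057, 0.0]
force: [-0.8, 2.0, 2.3]
grip_width: 0.18
grip_force: 51.1
```

```bash
python3 - <<'E'
from h import *
from scipy.spatial.transform import Rotation as R
st=ctrl.sense();c=cap('wrist');save(c,'w2.png');save(cap('side'),'s2.png')
print(st['time_s'],st['eef_pos'],st['ee_rot'],st['force'],st['wrist_torque'],st['grip_width'],st['grip_force'])
E
python3 - <<'E'
import cv2,numpy as np
a=cv2.imread('pics/w2.png');b=cv2.imread('pics/s2.png')[200:380,310:490]
cv2.imwrite('pics/m2.png',np.hstack([cv2.resize(a,(480,360)),cv2.resize(b,(320,360))]))
E
```

```text
4.975 [486.08742489 127.31713892  94.34454209] [-9.40544818e-05  9.98398219e-01 -5.65772732e-02  4.61160105e-06] [-0.8098457   2.00361979  2.2865839 ] [ 0.37417182  0.02589116 -0.00802361] 0.1795615717864124 51.080238819122314
```

View pics/m2.png

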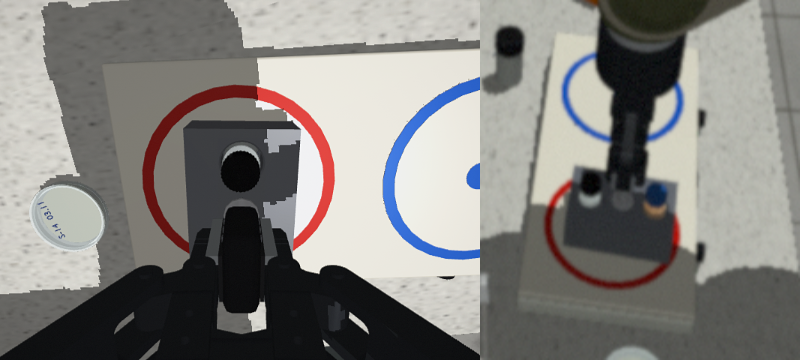

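Gripped at 15 mm, with the carrier flat and both vials in. I'll check the carrier centre against the TCP from this view.

```bash
cat >> h.py <<'E'
from scipy.spatial.transform import Rotation as R
def wcap():
    st=ctrl.sense();c=cap('wrist');w=st['ee_rot'];T=np.eye(4);T[:3,:3]=R.from_quat([*w[1:],w[0]]).as_matrix();T[:3,3]=st['eef_pos']
    E=np.linalg.inv(T@np.array(c['mount'],float));c['rvec']=cv2.Rodrigues(E[:3,:3])[0];c['tvec']=E[:3,3];return st,c
E
python3 - <<'E'
from h import *
st,c=wcap();p=c['pixels'].astype(int)
print('vial1',onplane(c,320,229,87).round(1))
print('far corners z66',onplane(c,246,171.5,66).round(1),onplane(c,400,173,66).round(1))
print([p[r,330].tolist() for r in range(155,190,2)])
hsv=cv2.cvtColor(c['pixels'],cv2.COLOR_RGB2HSV);m=((hsv[...,0]>100)&(hsv[...,0]<125)&(hsv[...,1]>130)).astype(np.uint8)
n,l,s,ce=cv2.connectedComponentsWithStats(m)
for i in range(1,n):
    if s[i,4]>300:print(s[i],onplane(c,*ce[i],32).round(1))
E
```

```text
vial1 [517.9 124.5  87. ]
far corners z66 [540.1 153.4  66. ] [532.2  88.9  66. ]
[[128, 125, 117], [126, 123, 116], [128, 125, 117], [65, 65, 64], [44, 46, 48], [44, 45, 48], [45, 45, 48], [45, 45, 48], [43, 44, 46], [61, 62, 65], [60, 62, 65], [61, 62, 65], [61, 63, 65], [61, 62, 65], [60, 62, 65], [61, 62, 66], [60, 62, 66], [46, 48, 50]]
[ 511  103  129  243 5233] [ 4.861e+02 -3.000e-01  3.200e+01]
[622 218  18  34 473] [478.3 -37.6  32. ]
```

Emit:
play_rows(translation=[[0, 0, 0.0003], [0.0002, 0.002, 0.0003], [0.0004, 0.006, 0.0003], [0.0009, 0.012, 0.0003], [0.0015, 0.02, 0.0003], [0.0021, 0.028, 0.0003], [0.0027, 0.036, 0.0003], [0.0033, 0.044, 0.0003], [0.0037, 0.05, 0.0003], [0.004, 0.054, 0.0003]], rotation=[[0, 0, 0], [0, 0, 0], [0, 0, 0], [0, 0, 0], [0, 0, 0], [0, 0, 0], [0, 0, 0], [0, 0, 0], [0, 0, 0], [0, 0, 0]], gripper=[1, 1, 1, 1, 1, 1, 1, 1, 1, 1])

```text
time_s: 6.38
eef_pos: [484.1, 73.0, 94.4]
ee_rot: [-0.0, 0.998, -0.057, 0.0]
force: [-3.1, 11.7, 17.7]
grip_width: 0.176
grip_force: 53.5
```

Emit:
play_rows(translation=[[0.0001, 0.002, -0.0001], [0.0004, 0.006, -0.0001], [0.0009, 0.012, -0.0001], [0.0015, 0.02, -0.0001], [0.0021, 0.028, -0.0001], [0.0027, 0.036, -0.0001], [0.0033, 0.044, -0.0001], [0.0039, 0.052, -0.0001], [0.0043, 0.058, -0.0001], [0.0046, 0.062, -0.0001]], rotation=[[0, 0, 0], [0, 0, 0], [0, 0, 0], [0, 0, 0], [0, 0, 0], [0, 0, 0], [0, 0, 0], [0, 0, 0], [0, 0, 0], [0, 0, 0]], gripper=[1, 1, 1, 1, 1, 1, 1, 1, 1, 1])

```text
time_s: 7.62
eef_pos: [481.4, 10.9, 94.4]
ee_rot: [-0.0, 0.998, -0.057, -0.0]
force: [0.1, 0.0, -2.8]
grip_width: 0.178
grip_force: 50.4
```

Emit:
play_rows(translation=[[0.0002, 0.002, 0], [0.0005, 0.006, 0], [0.001, 0.013, 0], [0.0016, 0.021, 0], [0.0022, 0.029, 0], [0.0028, 0.037, 0], [0.0033, 0.044, 0], [0.0037, 0.05, 0], [0.004, 0.053, 0], [0.004, 0.0535, 0]], rotation=[[0, 0, 0], [0, 0, 0], [0, 0, 0], [0, 0, 0], [0, 0, 0], [0, 0, 0], [0, 0, 0], [0, 0, 0], [0, 0, 0], [0, 0, 0]], gripper=[1, 1, 1, 1, 1, 1, 1, 1, 1, 1])

```text
time_s: 8.88
eef_pos: [479.3, -42.7, 94.4]
ee_rot: [-0.0, 0.998, -0.057, -0.0]
force: [-0.7, 6.1, 9.3]
grip_width: 0.181
grip_force: 52.2
```

```bash
python3 - <<'E'
from h import *
st,c=wcap();save(c,'w3.png');t=cap('top');s=cap('side')
print(st['time_s'],st['eef_pos'],st['ee_rot'],st['force'],st['grip_width'])
hsv=cv2.cvtColor(c['pixels'],cv2.COLOR_RGB2HSV);m=((hsv[...,0]>100)&(hsv[...,0]<125)&(hsv[...,1]>130)).astype(np.uint8)
ys,xs=np.nonzero(m);P=np.array([onplane(c,x,y,32)[:2] for x,y in zip(xs,ys)])
r=np.hypot(*(P-[478.8,-42.2]).T);P=P[(r>55)&(r<75)]
A=np.c_[2*P,np.ones(len(P))];k=np.linalg.lstsq(A,(P**2).sum(1),rcond=None)[0];print('ring',k[:2].round(1),np.sqrt(k[2]+k[:2]@k[:2]).round(1),len(P))
a=cv2.resize(c['pixels'],(480,360));b=cv2.resize(s['pixels'][180:340,330:470],(320,360))
cv2.imwrite('pics/m3.png',np.hstack([a,b])[:,:,::-1])
E
```

```text
8.875 [479.31805472 -42.72488181  94.38809643] [-2.06459994e-04  9.98389481e-01 -5.67309041e-02 -8.01254362e-05] [-0.66920392  6.0712814   9.3210548 ] 0.181378965282836
ring [478.9 -40.6] 64.5 8464
```

View pics/m3.png

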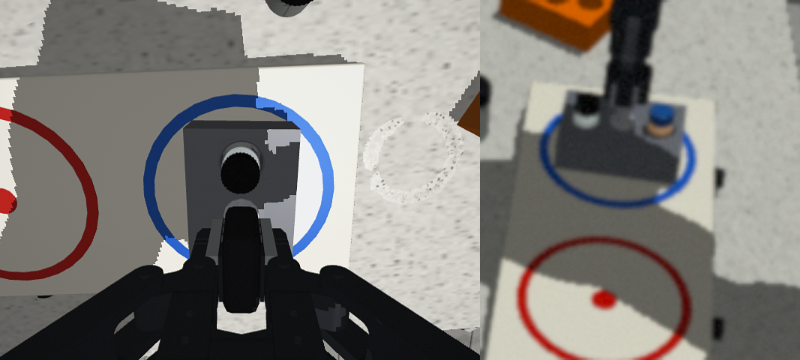

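The carrier is centred on the blue ring to within about 1–2 mm and stands flat with both vials seated. I'll let it stand, then lift.

Emit:
play_rows(translation=[[0, 0, 0], [0, 0, 0], [0, 0, 0], [0, 0, 0], [0, 0, 0], [0, 0, 0], [0, 0, 0], [0, 0, 0], [0, 0, 0], [0, 0, 0]], rotation=[[0, 0, 0], [0, 0, 0], [0, 0, 0], [0, 0, 0], [0, 0, 0], [0, 0, 0], [0, 0, 0], [0, 0, 0], [0, 0, 0], [0, 0, 0]], gripper=[1, 1, 1, 1, 1, 1, 1, 1, 1, 1])

```text
time_s: 10.28
eef_pos: [479.3, -42.7, 94.4]
ee_rot: [-0.0, 0.998, -0.057, -0.0]
force: [-2.0, 5.4, 9.0]
grip_width: 0.18
grip_force: 52.1
```

Emit:
play_rows(translation=[[0, 0, -0.001], [0, 0, -0.004], [0, 0, -0.009], [0, 0, -0.016], [0, 0, -0.024], [0, 0, -0.032], [0, 0, -0.04], [0, 0, -0.047], [0, 0, -0.052], [0, 0, -0.055]], rotation=[[0, 0, 0], [0, 0, 0], [0, 0, 0], [0, 0, 0], [0, 0, 0], [0, 0, 0], [0, 0, 0], [0, 0, 0], [0, 0, 0], [0, 0, 0]], gripper=[1, 1, 1, 1, 1, 1, 1, 1, 1, 1])

```text
time_s: 11.52
eef_pos: [479.5, -42.6, 149.4]
ee_rot: [0.0, 0.998, -0.057, 0.0]
force: [-0.3, 0.3, -4.0]
grip_width: 0.179
grip_force: 50.2
```

Emit:
play_rows(translation=[[0, 0, -0.003], [0, 0, -0.009], [0, 0, -0.017], [0, 0, -0.026], [0, 0, -0.035], [0, 0, -0.044], [0, 0, -0.053], [0, 0, -0.06], [0, 0, -0.064], [0, 0, -0.065]], rotation=[[0, 0, 0], [0, 0, 0], [0, 0, 0], [0, 0, 0], [0, 0, 0], [0, 0, 0], [0, 0, 0], [0, 0, 0], [0, 0, 0], [0, 0, 0]], gripper=[1, 1, 1, 1, 1, 1, 1, 1, 1, 1])

```text
time_s: 12.78
eef_pos: [479.5, -42.6, 214.2]
ee_rot: [0.0, 0.998, -0.057, 0.0]
force: [0.0, -0.7, -5.2]
grip_width: 0.18
grip_force: 50.2
```

Emit:
play_rows(translation=[[0, 0, 0], [0, 0, 0], [0, 0, 0], [0, 0, 0], [0, 0, 0], [0, 0, 0], [0, 0, 0], [0, 0, 0]], rotation=[[0, 0, 0], [0, 0, 0], [0, 0, 0], [0, 0, 0], [0, 0, 0], [0, 0, 0], [0, 0, 0], [0, 0, 0]], gripper=[1, 1, 1, 1, 1, 1, 1, 1])

```text
time_s: 13.78
eef_pos: [479.5, -42.6, 214.1]
ee_rot: [-0.0, 0.998, -0.057, 0.0]
force: [0.6, 0.3, -4.0]
grip_width: 0.18
grip_force: 50.2
```

```bash
python3 - <<'E'
from h import *
st,c=wcap();s=cap('side')
print(st['time_s'],st['eef_pos'],st['ee_rot'],st['force'],st['wrist_torque'],st['grip_width'],st['grip_force'])
a=cv2.resize(c['pixels'],(480,360));b=cv2.resize(s['pixels'][120:280,330:470],(320,360))
cv2.imwrite('pics/m4.png',np.hstack([a,b])[:,:,::-1])
E
```

```text
13.775 [479.48542324 -42.62806191 214.1015704 ] [-2.86049037e-06  9.98397472e-01 -5.65905339e-02  1.85671048e-05] [ 0.60489902  0.28483543 -3.99338211] [-0.05714967  0.00470033  0.02766696] 0.17977503324964522 50.19322156906128
```

View pics/m4.png

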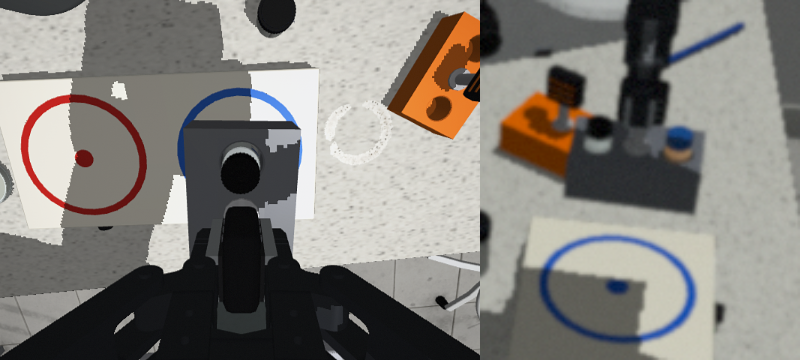

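The carrier hangs level about 120 mm above the plate, over the blue ring. Both vials are in their bores, the load on the wrist is 4 N, and the arm is still.

```bash
python3 -c "
from rig import ctrl
print(ctrl.finish_job())"
```

```text
the job is handed in; nothing more can be done
None
```

The carrier was slid to within about 2 mm of the blue ring's centre, stood there over a second, and is now held level and still about 12 cm above the plate with both vials in; the job is handed in. During the slide the downward force briefly dropped to about zero, but the measured height did not change.

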